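# Unload the slide cassette from the scanner

## Task

Draw the slide scanner's carriage straight out to its end stop and leave it out. Then take the loaded cassette, the one with the blue catches and full of glass slides, by pinching its two catches together, and lift it straight up, upright, out of its bay until it is at least 8 cm higher than it sat, over the carriage; leave the empty cassette latched in its bay and the other things on the bench alone. Finish while holding the loaded cassette up there, still and with both catches pinched: do not put it down or let go.

Things in the scene. Friction and masses are not known exactly. Their poses are not given: they have to be found in the camera images.
- scanner: white slide scanner fixed to the worktop. Origin: on the worktop under the middle of the housing's front face; x points into the mouth, y left, z up. Housing x 0 to 125, y -95 to 95 mm, 116 mm high at the front face, sloping up to 149 mm at x = 27; open mouth 110 mm wide. Its roof (underside at 115 mm) overhangs both cassettes when the carriage is home. A bed with rails, 18 mm high, y -75 to 75, reaches to x = -165 mm
- carriage (a joint): travel of the black carriage straight out along the scanner's -x: 0 = home under the housing (as it starts), 0.150 m = fully out at its end stop. Friction 2.5 N, stays where left. Its floor is 24 mm above the worktop; two bays, one behind the other, centred at scanner x = 28 (front) and 84 mm (rear) when home
- carriage_handle (a point): middle of the carriage's aluminium pull bar: round, 12 mm thick, 68 mm long across (scanner's y), 70 mm above the worktop, on two 8 mm rods at y = +-30 mm that run back and down to the carriage front, 55 mm behind it; when home it is 75 mm in front of the housing. Can be pinched from above, fingers closing along the scanner's x
- carriage_mid (a point): point on the carriage floor half-way between the two bays, 24 mm above the worktop; moves with the carriage
- loaded_mid (a point): centre (half-way up) of the loaded cassette: off-white, core 34 x 34 mm, 82 mm high with the white-ended glass slides that fill it, two BLUE catches; 0.13 to 0.23 kg. In the front or the rear bay (varies). Seated, this point is 65 mm above the worktop. y axis = line through both catches (along the scanner's y), z up
- loaded_left (a joint): how far the blue catch on the +y side is pressed in: 0 = sprung out, 0.007 m = fully in. Spring 2.4 N at the start, 6.6 N fully in. Its tooth hooks under a lip of the bay and holds the cassette down until pressed in 5 mm or more; the lip's top is 11 mm below the cassette's centre
- loaded_right (a joint): the same for the blue catch on the -y side
- loaded_left_pad (a point): middle of the outer face of the +y blue catch's ribbed finger pad, 22 mm wide, 24 mm high; 21 mm above the cassette's centre and 30 mm to its side; moves with the catch. Across both pads: 60 mm sprung out, 46 mm fully pinched
- loaded_right_pad (a point): the same for the -y blue catch
- empty_mid (a point): a like point of the empty cassette, in the other bay: 41 mm above its underside, 65 mm above the worktop when seated. Same cassette without slides, 72 mm high, light GREY catches
- dish: bystander: a round clear plastic culture dish, 91 mm across, 14 mm high, lying on the worktop; origin at the centre of its underside
- dropper: bystander: a white plastic dropper bottle, 27 mm across, 88 mm high, standing; origin at the centre of its underside
- small_beaker: bystander: a small glass beaker, 56 mm across, 66 mm high, standing; origin at the centre of its underside
- vial: bystander: a brown glass vial with a tan cap, 39 mm across, 64 mm high, standing; origin at the centre of its underside
- marker: bystander: a white and blue marker pen, 138 mm long, lying; origin at the centre of its underside
- forceps: bystander: steel forceps, 128 mm long, lying; origin at the centre of its underside
- empty_left (a joint): the same travel for the empty cassette's grey catch on its +y side; 0 = sprung out and latched
- empty_right (a joint): the same travel for the empty cassette's grey catch on its -y side; 0 = sprung out and latched
- loaded: the loaded cassette again; origin at the centre of its underside, z up
- empty: the empty cassette again; origin at the centre of its underside, z up
Not all that is in view belongs to the job. What is shaped like the empty but yellow is not meant.

How it is judged:
By the outcome, as a careful person would: the job done as asked, in the order asked, and still so for the second after the job is handed in, while the arm keeps its last pose, push and grip.
It also fails if it takes over 54 s, if anything falls off the work surface, if the arm or the gripper's body presses on something with over 40 N, if the wrist force passes 120 N, or if a joint passes its speed limit or range.

## Robot

A 6-joint arm with a two-finger parallel gripper is mounted at the origin on a cart in front of the work surface, level with it; the furniture and walls round the work are solid. World frame = base frame: x ahead of the robot, y to its left, z up, the work surface at z = 0. Lengths are in mm, angles in degrees, forces in N, time in s.
With the tool pointing down it reaches from about 300 to 850 mm from the base axis. Payload 4.2 kg.
Tool frame: the origin (TCP) lies on the centre line of the jaws, within the pads' length; the fingertips stand 8 mm ahead of it and the grasp point (between the pads) lies 11 mm behind it; z points along the fingers, y is the line along which they close (so a half turn about z gives the same grasp; the last joint's range is limited). The gripper opens to 91 mm and grips with 3 to 60 N. Pads are 32 mm wide; open, the fingers measure 118 mm over their backs; the gripper's body (76 mm by 178 mm) begins 60 mm behind the grasp point.
Start: joints at [-67.953, 18.312, 89.639, -0, 72.044, -1.146], TCP at [226.46, -528.544, 221.976] pointing down, gripper open.
Joint ranges: [-177.97, 177.97], [-48.28, 115.42], [12.27, 149.76], [-77.06, 257.06], [2.81, 150.46], [-146.56, 146.56]. Speed limits (degrees/s): [147.25, 147.25, 180, 180, 180, 180].

## Interface

Orientations are given as [roll, pitch, yaw] about the fixed x, y, z axes, in that order (R = Rz(yaw) Ry(pitch) Rx(roll)).
In Python, from workcell import telemetry, eyes, ticket gives the robot as it stands. The module is installed in compiled form; this text tells all that it offers.
- The arm moves only by the shell command python3 -m crank 'ROWS' [OPENING] [FORCE]. ROWS is JSON, a list of rows, each an object of numbers: "dx", "dy", "dz": the shift along the world's x, y, z normalised to -1 to 1, where 1 is 80 cm; "yaw": the turn about the world's z normalised to -1 to 1, where 1 is 5 degrees. A call has 1 to 10 rows; each row shifts and turns the commanded pose from where the row before left it; what a row does not reach is not made up. A row lasts 1/8 s, in which the tool goes at most 62.5 mm and 10.7 degrees, less where a joint would pass 70% of its speed; a pose out of reach is approached as far as the arm can. A call with a number of a shift or a turn outside -1 to 1 is refused whole. A call with a gripper value outside its range is refused whole. OPENING is the opening, from 0 (shut) to 1 (fully open), set as the call begins (- or left out, the last holds). The fingers move at their own pace and stop on an object; FORCE is the grip in N (left out, the last holds). Time passes only in rows, so rows that do not move let the fingers close. It gives the time, the measured TCP pose, the force, the opening and the grip force at its end, in the units of the state.
- telemetry.state(): the state, without advancing time (a new reading comes with each control period).
- eyes.grab_frame(name): name is "scene" or "side" or "wrist"; returns the picture (384x512x3 uint8, red, green, blue); there is no depth.
- eyes.calibration(name): a dict with "camera_matrix" (3x3 intrinsics, pixels), "world_from_camera" (4x4, takes a point from camera to world coordinates). Camera axes: x right, y down, z forward; pixel columns grow to the right and rows downward; lengths in mm; the calibration is good to about 2 mm. A picture is of the moment at which its call begins: read the wrist's pose just before it. calibration takes no time and is no camera call; for the wrist camera it gives the pose at the moment of the call.
- ticket.job_done(): hands the job in; it is judged then, once.
The state is a dict: "time_s": time; "qpos": joint angles; "qvel": joint speeds; "effort": joint torques, N m; "ee_pos": TCP position; "ee_rot": TCP orientation; "force": force on the tool from outside, world axes, zero at the start; "torque": the same for the moment, N m; "gripper_width": finger opening in mm; "gripper_force": force on a finger pad.
Only numpy, scipy, OpenCV 4.12 (cv2) and the standard library are available. Lean on these libraries where they do the work, as an engineer would, in place of code of your own. Each camera call takes 0.05 s, during which the arm holds its last target. There are 200 camera calls.

## Working session

There is one attempt and no reset: what is moved stays moved. The work goes in short steps, Python scripts to look and compute and a shell command to move; the robot and the scene stay as the last step left them, time stands still between calls to the robot, and variables do not carry over. Pictures are saved under pics/ and viewed, at most 10 in all, crops included, and the job is handed in when it is done.

```bash
mkdir -p pics
cat > h.py <<'E'
import numpy as np,cv2
from workcell import telemetry,eyes,ticket
def grab(n,f):
    c=eyes.calibration(n); im=eyes.grab_frame(n); cv2.imwrite(f'pics/{f}.png',im[:,:,::-1]); np.savez(f'pics/{f}.npz',K=c['camera_matrix'],T=c['world_from_camera']); return im
def ray(f,u,v):
    d=np.load(f'pics/{f}.npz'); T=d['T']; r=T[:3,:3]@np.linalg.solve(d['K'],[u,v,1.]); return T[:3,3],r
def plane(f,u,v,z):
    o,r=ray(f,u,v); return (o+r*(z-o[2])/r[2]).round(1)
def proj(f,p):
    d=np.load(f'pics/{f}.npz'); q=np.linalg.inv(d['T'])@np.append(p,1); q=d['K']@q[:3]; return (q[:2]/q[2]).round(1)
E
python3 - <<'E'
from h import *
a=[grab(n,n+'0') for n in('scene','side')]
cv2.imwrite('pics/both.png',cv2.resize(np.hstack(a),(800,300))[:,:,::-1])
for n in('scene','side'):
    cv2.imwrite(f'pics/{n}0b.png',cv2.resize(cv2.imread(f'pics/{n}0.png'),(800,600),interpolation=cv2.INTER_CUBIC))
    print(np.load(f'pics/{n}0.npz')['T'].round(2))
s=telemetry.state();print(s['time_s'],s['ee_pos'],s['ee_rot'],s['gripper_width'])
E
```

```text
[[-5.0000e-01 -4.3000e-01  7.5000e-01 -3.7210e+02]
 [-8.7000e-01  2.3000e-01 -4.4000e-01  5.7227e+02]
 [ 2.0000e-02 -8.7000e-01 -4.9000e-01  7.0329e+02]
 [ 0.0000e+00  0.0000e+00  0.0000e+00  1.0000e+00]]
[[-5.0000e-01 -6.8000e-01  5.4000e-01 -1.1909e+02]
 [-8.7000e-01  4.0000e-01 -3.0000e-01  3.8432e+02]
 [-1.0000e-02 -6.2000e-01 -7.9000e-01  1.0840e+03]
 [ 0.0000e+00  0.0000e+00  0.0000e+00  1.0000e+00]]
0.1 [ 226.27476546 -528.13425047  221.21080909] [-1.79908617e+02 -5.59986396e-04  2.31927548e+01] 91.1467264456796
```

View pics/scene0b.png

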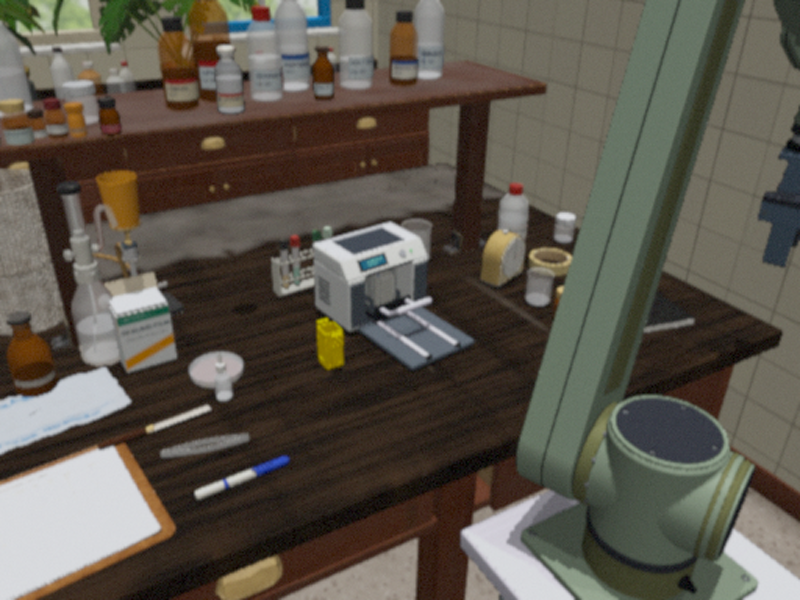

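View pics/side0b.png

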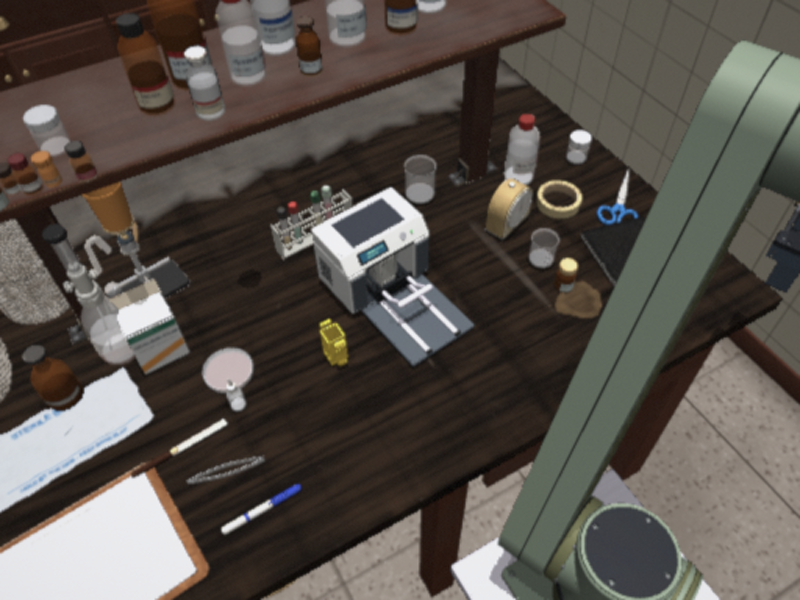

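The scene view shows the white scanner at about (370,275), its bed reaching to (415,360)-(472,340), the pull bar at about (405,308) and the yellow decoy at (330,343). In the side view the bar is at about (416,298) and the bed's front corners are at (416,359) and (473,322). Next I'll measure the bar and bed, enlarged.

Run:
```python
from h import *
k=1.5625
for f,pts in(('side0',[(416,359,18),(473,322,18),(416,298,70),(333,362,0)]),('scene0',[(415,364,18),(472,340,18),(405,308,70),(332,367,0)])):
    for u,v,z in pts: print(f,plane(f,u/k,v/k,z))
ims=[]
for f,(x,y) in(('side0',(190,115)),('scene0',(190,135))):
    im=cv2.imread(f'pics/{f}.png')[y:y+130,x:x+130]; ims.append(cv2.resize(im,(400,400),interpolation=cv2.INTER_CUBIC))
cv2.imwrite('pics/crop1.png',np.hstack(ims))
```

```text
side0 [489.3  20.7  18. ]
side0 [ 507.  -115.7   18. ]
side0 [576.6 -30.8  70. ]
side0 [571.9 151.    0. ]
scene0 [483.7  25.7  18. ]
scene0 [ 500.4 -107.4   18. ]
scene0 [583.5 -12.   70. ]
scene0 [568.6 145.    0. ]
```

View pics/crop1.png

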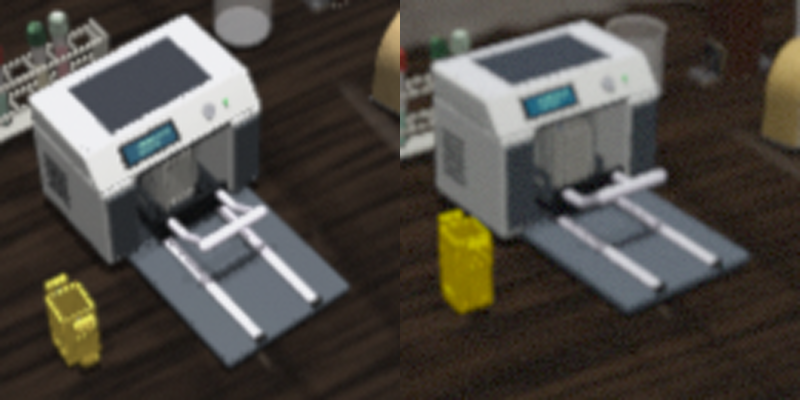

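The crops show the bar ends at about (204,243) and (266,211) in the side crop and (583,203) and (665,178) in the scene crop. The front bay looks pale or greyish behind the bar. Next I'll triangulate.

Run:
```python
from h import *
k=130/400
S=lambda u,v:(190+u*k,115+v*k); C=lambda u,v:(190+u*k-130,135+v*k)
def tri(a,b):
    o1,r1=ray('side0',*S(*a));o2,r2=ray('scene0',*C(*b))
    A=np.c_[r1,-r2];t=np.linalg.lstsq(A,o2-o1,rcond=None)[0];p,q=o1+t[0]*r1,o2+t[1]*r2
    return ((p+q)/2).round(1),np.linalg.norm(p-q).round(1)
for n,a,b in(('barL',(204,243),(583,203)),('barR',(266,211),(663,178)),('bedL',(230,365),(626,312)),('bedR',(349,289),(749,258)),('houseL',(112,261),(514,237)),('roofL',(33,97),(433,70))):
    print(n,*tri(a,b))
for a,b in(((204,243),(583,203)),((266,211),(663,178))):print(plane('side0',*S(*a),70),plane('scene0',*C(*b),70))
for a,b in(((230,365),(626,312)),((349,289),(749,258))):print(plane('side0',*S(*a),18),plane('scene0',*C(*b),18))
```

```text
barL [597.1   1.6  53.6] 18.3
barR [587.7 -71.3  66.2] 2.0
bedL [488.6  27.6   4.3] 2.7
bedR [ 501.8 -114.5   10.8] 1.4
houseL [648.2  63.1   7.7] 7.3
roofL [774.7  79.5 136. ] 3.9
[5.808e+02 1.000e-01 7.000e+01] [577.6  23.4  70. ]
[584.5 -70.4  70. ] [582.6 -66.7  70. ]
[480.1  31.   18. ] [472.5  39.4  18. ]
[ 497.2 -111.7   18. ] [ 493.1 -106.8   18. ]
```

```bash
python3 -m crank '[{"dx":0.03,"dy":0.06,"yaw":1},{"dx":0.035,"dy":0.06,"yaw":1},{"dx":0.035,"dy":0.06,"yaw":1},{"dx":0.035,"dy":0.06,"yaw":1},{"dx":0.035,"dy":0.06,"yaw":1},{"dx":0.035,"dy":0.06,"yaw":1},{"dx":0.035,"dy":0.06,"yaw":1},{"dx":0.035,"dy":0.06,"yaw":1},{"dx":0.035,"dy":0.06,"yaw":1},{"dx":0.035,"dy":0.06,"yaw":1}]' 1
python3 -m crank '[{"dx":0.02,"dy":0.03,"yaw":1},{"yaw":1},{"yaw":1},{"yaw":1},{"yaw":0.8},{}]'
python3 - <<'E'
from h import *
im=grab('wrist','w1');cv2.imwrite('pics/w1b.png',cv2.resize(im,(800,600))[:,:,::-1]);print(np.load('pics/w1.npz')['T'].round(2))
E
```

```text
[[ 3.9000e-01 -8.9000e-01 -2.4000e-01  2.9346e+02]
 [-9.2000e-01 -3.8000e-01 -1.0000e-01 -4.9960e+02]
 [-0.0000e+00  2.6000e-01 -9.6000e-01  3.8492e+02]
 [ 0.0000e+00  0.0000e+00  0.0000e+00  1.0000e+00]]validation failed for argument at $[0]...
validation failed for argument at $[0]...
```

View pics/w1b.png

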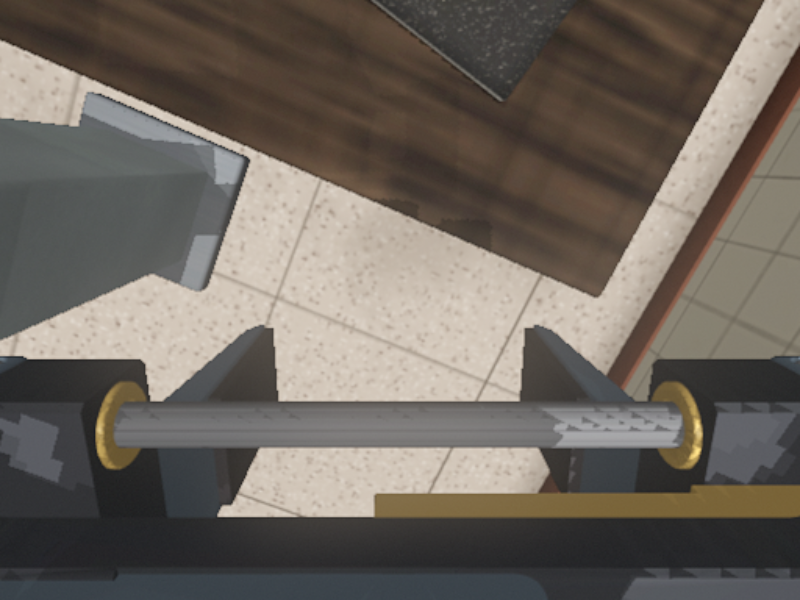

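The wrist view shows only the bench edge and floor, and the arm did not move because the rows were refused. Probably every key is required in each row.

```bash
python3 -m crank '[{"dx":0.03,"dy":0.06,"dz":0,"yaw":1},{"dx":0.035,"dy":0.06,"dz":0,"yaw":1},{"dx":0.035,"dy":0.06,"dz":0,"yaw":1},{"dx":0.035,"dy":0.06,"dz":0,"yaw":1},{"dx":0.035,"dy":0.06,"dz":0,"yaw":1},{"dx":0.035,"dy":0.06,"dz":0,"yaw":1},{"dx":0.035,"dy":0.06,"dz":0,"yaw":1},{"dx":0.035,"dy":0.06,"dz":0,"yaw":1},{"dx":0.035,"dy":0.06,"dz":0,"yaw":1},{"dx":0.035,"dy":0.06,"dz":0,"yaw":1}]' 1 && 
python3 -m crank '[{"dx":0.02,"dy":0.03,"dz":0,"yaw":1},{"dx":0,"dy":0,"dz":0,"yaw":1},{"dx":0,"dy":0,"dz":0,"yaw":1},{"dx":0,"dy":0,"dz":0,"yaw":1},{"dx":0,"dy":0,"dz":0,"yaw":0.8},{"dx":0,"dy":0,"dz":0,"yaw":0}]'
python3 - <<'E'
from h import *
im=grab('wrist','w2');cv2.imwrite('pics/w2b.png',cv2.resize(im,(800,600))[:,:,::-1]);print(np.load('pics/w2.npz')['T'].round(2))
E
```

```text
time_s: 1.4
ee_pos: [503.0, -46.8, 221.9]
ee_rot: [180.0, 0.0, 73.4]
force: [0.4, -0.6, 0.2]
gripper_width: 91.4
gripper_force: 0.0
time_s: 2.15
ee_pos: [518.3, -24.5, 221.7]
ee_rot: [-180.0, -0.0, 97.1]
force: [-0.1, -0.5, -0.2]
gripper_width: 90.9
gripper_force: 0.0
[[ 9.9000e-01  1.2000e-01  3.0000e-02  5.0810e+02]
 [ 1.2000e-01 -9.6000e-01 -2.6000e-01  4.8580e+01]
 [-0.0000e+00  2.6000e-01 -9.6000e-01  3.8543e+02]
 [ 0.0000e+00  0.0000e+00  0.0000e+00  1.0000e+00]]
```

View pics/w2b.png

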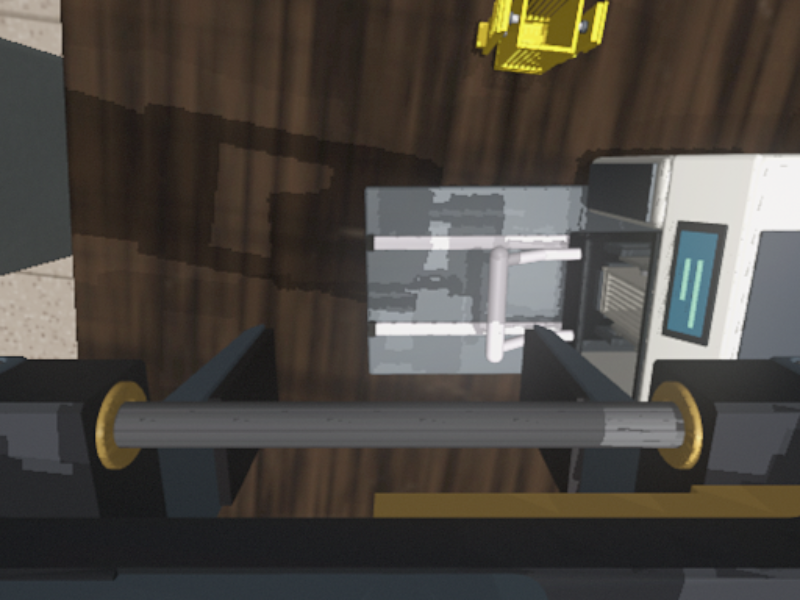

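The wrist view shows the bar from (499,247) to (495,362) and the bed's front edge from (366,187) to (370,374). The yellow decoy is at (540,35) and the pale slides are in the mouth at (622,290).

Run:
```python
from h import *
k=1.5625
for n,u,v,z in(('b1',499,247,70),('b2',495,362,70),('f1',366,187,18),('f2',370,374,18),('side',586,187,18)): print(n,plane('w2',u/k,v/k,z))
```

```text
b1 [578.8   4.8  70. ]
b2 [590.2 -74.   70. ]
f1 [486.7  28.9  18. ]
f2 [ 505.8 -117.    18. ]
side [645.4  48.8  18. ]
```

```bash
python3 -m crank '[{"dx":0.042,"dy":-0.006,"dz":-0.02,"yaw":0.08},{"dx":0.042,"dy":-0.006,"dz":-0.04,"yaw":0},{"dx":0,"dy":0,"dz":-0.04,"yaw":0},{"dx":0,"dy":0,"dz":-0.04,"yaw":0},{"dx":0,"dy":0,"dz":0,"yaw":0}]' 0.5
python3 - <<'E'
from h import *
im=grab('wrist','w3');cv2.imwrite('pics/w3b.png',cv2.resize(im,(600,450))[:,:,::-1]);print(np.load('pics/w3.npz')['T'].round(2))
E
```

```text
time_s: 2.82
ee_pos: [583.7, -34.0, 107.5]
ee_rot: [-179.7, -0.1, 97.5]
force: [0.4, -0.8, -0.8]
gripper_width: 46.6
gripper_force: 0.0
[[ 9.900e-01  1.300e-01  3.000e-02  5.740e+02]
 [ 1.300e-01 -9.600e-01 -2.600e-01  3.893e+01]
 [-1.000e-02  2.600e-01 -9.700e-01  2.713e+02]
 [ 0.000e+00  0.000e+00  0.000e+00  1.000e+00]]
```

View pics/w3b.png

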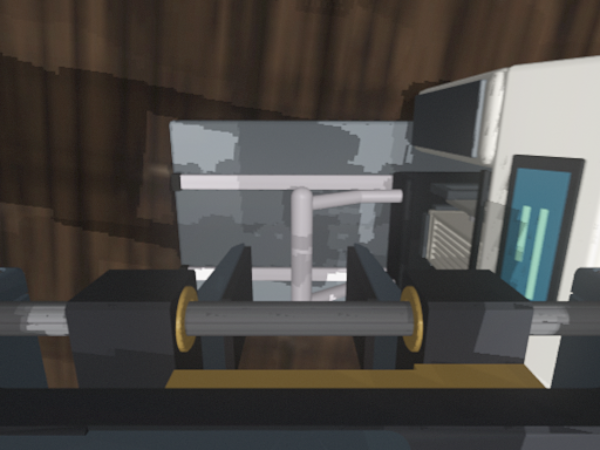

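The bar is centred between the fingers, at (302,250). Now lower and close on it.

```bash
python3 -m crank '[{"dx":0.001,"dy":0,"dz":-0.023,"yaw":0},{"dx":0,"dy":0,"dz":-0.023,"yaw":0},{"dx":0,"dy":0,"dz":0,"yaw":0}]' && python3 -m crank '[{"dx":0,"dy":0,"dz":0,"yaw":0},{"dx":0,"dy":0,"dz":0,"yaw":0},{"dx":0,"dy":0,"dz":0,"yaw":0},{"dx":0,"dy":0,"dz":0,"yaw":0}]' 0 20
```

```text
time_s: 3.25
ee_pos: [586.6, -34.2, 73.8]
ee_rot: [180.0, 0.0, 97.6]
force: [0.2, -0.1, 1.1]
gripper_width: 45.7
gripper_force: 0.0
time_s: 3.75
ee_pos: [584.8, -34.4, 73.5]
ee_rot: [-179.8, -0.0, 97.6]
force: [-5.0, -1.5, 5.7]
gripper_width: 11.4
gripper_force: 20.0
```

```bash
python3 -m crank '[{"dx":-0.01,"dy":-0.0013,"dz":0,"yaw":0},{"dx":-0.025,"dy":-0.0033,"dz":0,"yaw":0},{"dx":-0.025,"dy":-0.0033,"dz":0,"yaw":0},{"dx":-0.03,"dy":-0.004,"dz":0,"yaw":0},{"dx":-0.03,"dy":-0.004,"dz":0,"yaw":0},{"dx":-0.03,"dy":-0.004,"dz":0,"yaw":0},{"dx":-0.02,"dy":-0.0026,"dz":0,"yaw":0},{"dx":-0.01,"dy":-0.0013,"dz":0,"yaw":0},{"dx":0,"dy":0,"dz":0,"yaw":0}]' && python3 -m crank '[{"dx":-0.006,"dy":-0.0008,"dz":0,"yaw":0},{"dx":-0.004,"dy":-0.0005,"dz":0,"yaw":0},{"dx":0,"dy":0,"dz":0,"yaw":0}]'
```

```text
time_s: 4.88
ee_pos: [441.3, -53.1, 73.5]
ee_rot: [-179.9, -0.0, 97.6]
force: [-3.7, 2.4, 7.8]
gripper_width: 11.4
gripper_force: 20.0
time_s: 5.25
ee_pos: [435.9, -53.8, 73.5]
ee_rot: [179.8, -0.0, 97.6]
force: [2.1, 5.1, 2.0]
gripper_width: 11.5
gripper_force: 20.0
```

```bash
python3 -m crank '[{"dx":-0.004,"dy":-0.0005,"dz":0,"yaw":0},{"dx":-0.004,"dy":-0.0005,"dz":0,"yaw":0},{"dx":0,"dy":0,"dz":0,"yaw":0}]'
```

```text
time_s: 5.62
ee_pos: [435.8, -53.9, 73.6]
ee_rot: [179.1, -0.0, 97.4]
force: [17.1, 10.5, -12.9]
gripper_width: 11.2
gripper_force: 20.0
```

Firmly at the stop. Relax the pull, release, rise and turn.

```bash
python3 -m crank '[{"dx":0.006,"dy":0.0008,"dz":0,"yaw":0},{"dx":0,"dy":0,"dz":0,"yaw":0}]' && python3 -m crank '[{"dx":0,"dy":0,"dz":0,"yaw":0},{"dx":0,"dy":0,"dz":0,"yaw":0},{"dx":0,"dy":0,"dz":0.03,"yaw":0},{"dx":0,"dy":0,"dz":0.05,"yaw":0},{"dx":0,"dy":0,"dz":0.06,"yaw":-1},{"dx":0.01,"dy":0,"dz":0.05,"yaw":-1},{"dx":0.015,"dy":0.005,"dz":0.04,"yaw":-1},{"dx":0.015,"dy":0.005,"dz":0,"yaw":-1},{"dx":0.015,"dy":0,"dz":0,"yaw":-1},{"dx":0,"dy":0,"dz":0,"yaw":-1}]' 0.4 && python3 -m crank '[{"dx":0,"dy":0,"dz":0,"yaw":-1},{"dx":0,"dy":0,"dz":0,"yaw":-1},{"dx":0,"dy":0,"dz":0,"yaw":-1},{"dx":0,"dy":0,"dz":0,"yaw":-1},{"dx":0,"dy":0,"dz":0,"yaw":-1},{"dx":0,"dy":0,"dz":0,"yaw":-1},{"dx":0,"dy":0,"dz":0,"yaw":-1},{"dx":0,"dy":0,"dz":0,"yaw":-1},{"dx":0,"dy":0,"dz":0,"yaw":-1}]' 1 && python3 -m crank '[{"dx":0,"dy":0,"dz":0,"yaw":-1},{"dx":0,"dy":0,"dz":0,"yaw":-1},{"dx":0,"dy":0,"dz":0,"yaw":-1},{"dx":0,"dy":0,"dz":0,"yaw":0}]'
python3 - <<'E'
from h import *
im=grab('wrist','w4');s=grab('side','side4');grab('scene','scene4')
cv2.imwrite('pics/w4b.png',np.hstack([cv2.resize(im,(480,360)),cv2.resize(s[90:240,170:303],(320,360))])[:,:,::-1])
cv2.imwrite('pics/w4f.png',cv2.resize(im,(800,600))[:,:,::-1]);print(np.load('pics/w4.npz')['T'].round(2))
E
```

```text
time_s: 5.88
ee_pos: [435.9, -53.8, 73.5]
ee_rot: [179.7, -0.0, 97.6]
force: [5.3, 5.4, -1.0]
gripper_width: 11.3
gripper_force: 20.0
time_s: 7.12
ee_pos: [477.0, -46.8, 256.7]
ee_rot: [-179.9, 0.1, 67.4]
force: [0.2, -0.9, -0.0]
gripper_width: 36.4
gripper_force: 0.0
time_s: 8.25
ee_pos: [476.2, -46.9, 256.6]
ee_rot: [180.0, 0.1, 22.4]
force: [-0.1, -1.2, 0.7]
gripper_width: 91.0
gripper_force: 0.0
time_s: 8.75
ee_pos: [476.3, -46.7, 256.8]
ee_rot: [180.0, 0.1, 7.6]
force: [-0.1, 0.2, -0.0]
gripper_width: 91.1
gripper_force: 0.0
[[ 1.3000e-01 -9.6000e-01 -2.6000e-01  5.4897e+02]
 [-9.9000e-01 -1.3000e-01 -4.0000e-02 -3.7190e+01]
 [-0.0000e+00  2.6000e-01 -9.6000e-01  4.2034e+02]
 [ 0.0000e+00  0.0000e+00  0.0000e+00  1.0000e+00]]
```

View pics/w4f.png

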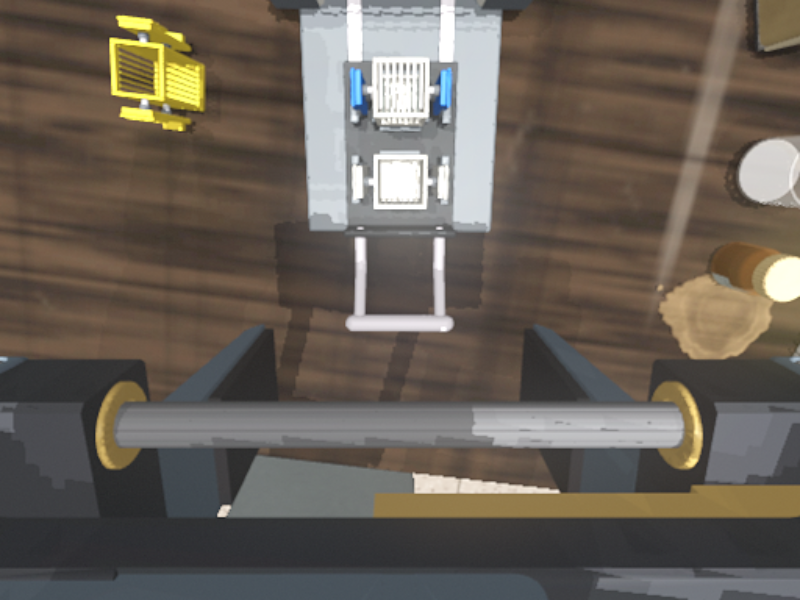

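The wrist view has three candidates:
- rear bay, (401,92), with blue catches at (357,90) and (445,90): this is the loaded one, because of the blue catches and the slides
- front bay, (400,183), grey catches: the empty one
- (155,75), yellow: the decoy

One crop will confirm it, with the blue mask measured alongside.

Run:
```python
from h import *
im=cv2.imread('pics/w4.png');cv2.imwrite('pics/w4c.png',cv2.resize(im[25:150,190:325],(648,600),interpolation=cv2.INTER_CUBIC))
h=cv2.cvtColor(im,cv2.COLOR_BGR2HSV);m=cv2.inRange(h,(98,120,60),(120,255,255));m[160:]=0
n,l,st,c=cv2.connectedComponentsWithStats(m);P=[]
for i in range(1,n):
    if st[i,4]>20:
        x,y,w,hh,a=st[i];print(st[i],c[i].round(1),plane('w4',x,y+hh/2-.5,98),plane('w4',x+w-1,y+hh/2-.5,98),plane('w4',x+w/2,y,98),plane('w4',x+w/2,y+hh-1,98)); P.append(plane('w4',*c[i],95))
print(P,sum(P)/len(P))
k=1.5625;print([plane('w4',u/k,v/k,70) for u,v in((350,323),(450,323))], plane('w4',401/k,92/k,106))
```

```text
[224  43  11  30 198] [228.3  58.6] [586.8  -2.5  98. ] [588.1 -11.9  98. ] [600.1  -6.3  98. ] [574.6  -9.1  98. ]
[277  44  12  30 192] [283.8  58.8] [592.6 -52.5  98. ] [594.  -62.8  98. ] [605.9 -56.1  98. ] [580.6 -60.1  98. ]
[array([586.7,  -6.3,  95. ]), array([593.7, -59.1,  95. ])] [590.2 -32.7  95. ]
[array([429.1, -16.9,  70. ]), array([439.1, -90.9,  70. ])] [588.7 -33.4 106. ]
```

View pics/w4c.png

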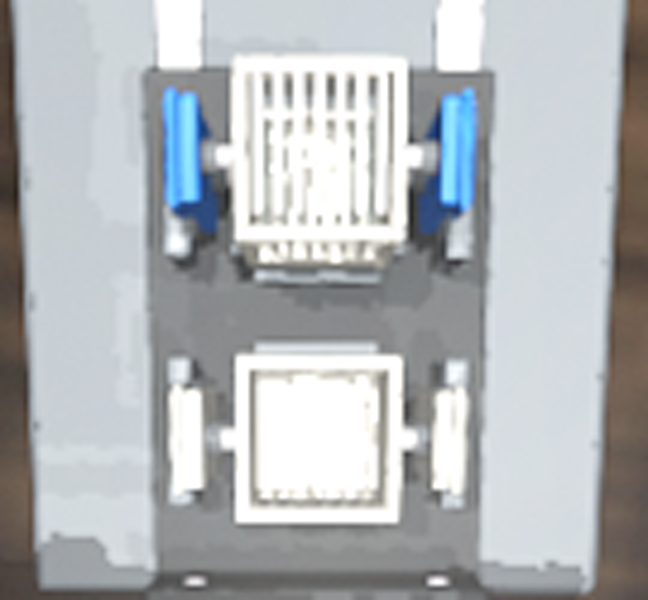

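Confirmed: the rear cassette has blue catches and slides, and the grey one sits in front. Target is (592,-33). Move over it and go down to just above.

```bash
python3 -m crank '[{"dx":0.045,"dy":0.005,"dz":0,"yaw":0},{"dx":0.05,"dy":0.006,"dz":0,"yaw":0},{"dx":0.05,"dy":0.006,"dz":-0.01,"yaw":0},{"dx":0,"dy":0,"dz":-0.05,"yaw":0},{"dx":0,"dy":0,"dz":-0.05,"yaw":0},{"dx":0,"dy":0,"dz":-0.05,"yaw":0},{"dx":0,"dy":0,"dz":0,"yaw":0}]' 1
python3 - <<'E'
from h import *
im=grab('wrist','w5');cv2.imwrite('pics/w5b.png',cv2.resize(im,(800,600))[:,:,::-1])
print(telemetry.state()['ee_pos'].round(1) if hasattr(telemetry.state()['ee_pos'],'round') else telemetry.state()['ee_pos'])
h=cv2.cvtColor(im,cv2.COLOR_RGB2HSV);m=cv2.inRange(h,(98,120,60),(120,255,255))
n,l,st,c=cv2.connectedComponentsWithStats(m)
for i in range(1,n):
    if st[i,4]>40: x,y,w,hh,a=st[i];print(st[i],plane('w5',x,y+5,98),plane('w5',x+w-1,y+5,98),plane('w5',x+w/2,y,98))
E
```

```text
time_s: 9.78
ee_pos: [590.5, -32.7, 126.2]
ee_rot: [-179.9, 0.4, 7.6]
force: [0.1, -0.2, 0.0]
gripper_width: 90.8
gripper_force: 0.0
[592.4 -32.8 128.6]
[ 126   71  124   28 2284] [668.2  51.9  98. ] [677.5 -17.8  98. ] [675.6  17.   98. ]
[208 180  18  54 578] [ 6.103e+02 -5.000e-01  9.800e+01] [611.7 -11.1  98. ] [614.3  -5.8  98. ]
[285 181  18  53 539] [616.1 -48.4  98. ] [617.5 -59.   98. ] [620.  -53.5  98. ]
```

View pics/w5b.png

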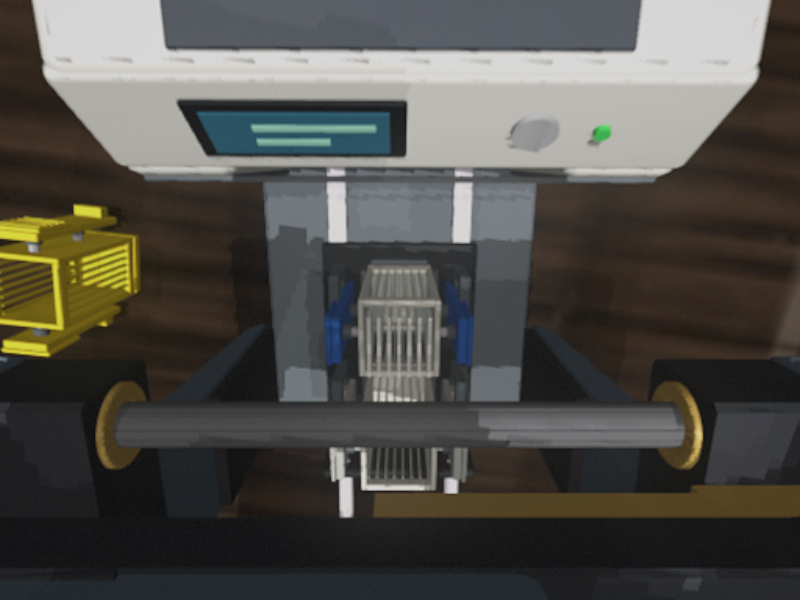

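Both blue pads, at (334,335) and (464,335), sit symmetrically between the open fingers, and the housing is clear. The cassette's top rim spans about (360-440, 300-375). One check of the fore-aft centring follows.

Run:
```python
from h import *
k=1.5625
print([plane('w5',u/k,v/k,106) for u,v in((400,300),(400,376))],[plane('w5',u/k,v/k,98) for u,v in((334,305),(334,366),(464,305),(464,366))])
xs=np.array([.9914,.1305]);ys=np.array([-.1305,.9914]);c=np.array([592,-33])
for a in(-11,11):
  for b in(-30,30): print(a,b,proj('w5',[*(c+a*xs+b*ys),98])*k)
```

```text
[array([612.1, -30.6, 106. ]), array([580.4, -34.9, 106. ])] [array([604.1,  -4.8,  98. ]), array([577.6,  -7.4,  98. ]), array([611.2, -56.8,  98. ]), array([584.9, -61.3,  98. ])]
-11 -30 [470.78125 366.5625 ]
-11 30 [327.5     366.09375]
11 -30 [472.96875 316.5625 ]
11 30 [325.46875 316.09375]
```

The projection agrees with the image. Descend and pinch.

```bash
python3 -m crank '[{"dx":0.0015,"dy":0,"dz":-0.02,"yaw":0},{"dx":0,"dy":0,"dz":-0.025,"yaw":0},{"dx":0,"dy":0,"dz":-0.019,"yaw":0},{"dx":0,"dy":0,"dz":0,"yaw":0}]' && python3 -m crank '[{"dx":0,"dy":0,"dz":0,"yaw":0},{"dx":0,"dy":0,"dz":0,"yaw":0},{"dx":0,"dy":0,"dz":0,"yaw":0},{"dx":0,"dy":0,"dz":0,"yaw":0},{"dx":0,"dy":0,"dz":0,"yaw":0},{"dx":0,"dy":0,"dz":0,"yaw":0}]' 0 28
```

```text
time_s: 10.32
ee_pos: [593.6, -32.8, 77.2]
ee_rot: [-180.0, 0.1, 7.6]
force: [0.2, 0.4, 0.8]
gripper_width: 91.0
gripper_force: 0.0
time_s: 11.08
ee_pos: [594.4, -32.7, 78.9]
ee_rot: [180.0, -0.1, 7.6]
force: [-1.0, 1.1, 5.0]
gripper_width: 43.1
gripper_force: 28.0
```

```bash
python3 -m crank '[{"dx":0,"dy":0,"dz":0.006,"yaw":0},{"dx":0,"dy":0,"dz":0.01,"yaw":0},{"dx":0,"dy":0,"dz":0,"yaw":0}]'
```

```text
time_s: 11.45
ee_pos: [594.4, -32.9, 91.4]
ee_rot: [180.0, -0.1, 7.6]
force: [0.5, 0.1, -1.6]
gripper_width: 43.1
gripper_force: 28.0
```

Only the cassette's weight is on the wrist, so it is unlatched. Continue straight up.

```bash
python3 -m crank '[{"dx":0,"dy":0,"dz":0.02,"yaw":0},{"dx":0,"dy":0,"dz":0.03,"yaw":0},{"dx":0,"dy":0,"dz":0.03,"yaw":0},{"dx":0,"dy":0,"dz":0.03,"yaw":0},{"dx":0,"dy":0,"dz":0.01,"yaw":0},{"dx":0,"dy":0,"dz":0,"yaw":0},{"dx":0,"dy":0,"dz":0,"yaw":0},{"dx":0,"dy":0,"dz":0,"yaw":0}]'
python3 - <<'E'
from h import *
im=grab('wrist','w6');s=grab('side','side6');c=grab('scene','scene6')
f=lambda a:cv2.resize(a,(400,400),interpolation=cv2.INTER_CUBIC)
cv2.imwrite('pics/fin.png',np.hstack([f(s[100:230,190:320]),f(c[100:230,190:320])])[:,:,::-1])
E
```

```text
time_s: 12.45
ee_pos: [593.5, -32.7, 185.7]
ee_rot: [-180.0, 0.1, 7.6]
force: [0.2, -0.5, -1.8]
gripper_width: 43.0
gripper_force: 28.0
```

View pics/fin.png

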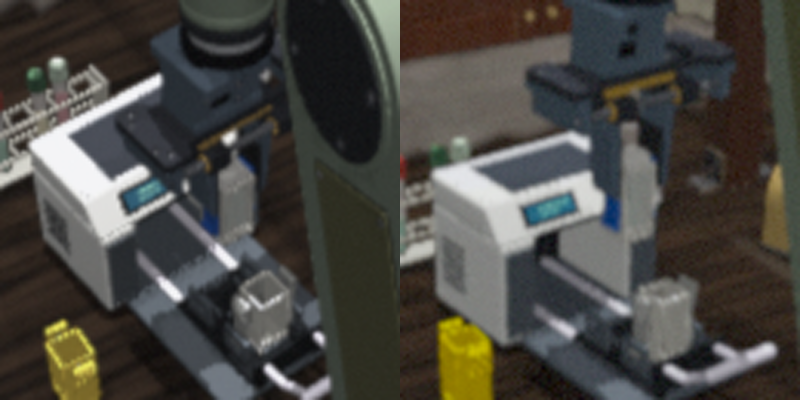

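The side and scene crops show the loaded cassette held upright between the fingers, at about (237,200) and (640,200), roughly 107 mm up. The empty is still in its bay and the carriage is out.

```bash
python3 -c "
from workcell import ticket
print(ticket.job_done())"
```

```text
the job is handed in; nothing more can be done
None
```

The job is handed in: the carriage is out at its end stop, and the loaded cassette is held upright about 107 mm above its seat, over the carriage, pinched by its blue catches. The empty cassette was left in its bay.

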